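# Flip the stock tags on a shared desk's supply tray

## Task

Flip over the hinged tags on the supply tray that are showing the wrong colour, so that only the tags straight in front of full bins lie with their green face up, and the tags in front of bins that are not full lie with their red face up. Just push each tag over gently with a fingertip: do not pinch or force the tags, and do not grip, lift or shift the bins or anything else on the desk.

Things in the scene. Friction and masses are not known exactly. Their poses are not given: they have to be found in the camera images.
- hinge_1 (a point): middle of flip tag 1's level hinge pin, 44 mm above the desk. The pin runs along this frame's x; +x points across the tray to the tag's own bin, whose centre is 135 mm away, level in y; +y left (seen from the tag towards its bin), z up. Hinge ears reach 6 mm above the pin and 30 mm to each end in x; foot 58 mm (x) by 40 mm (y). The tags stand 120 mm apart along y, their numbers in any order.
- tag_1 (a joint): leaf on hinge_1: plate 46 mm wide, 4 thick, 22 g, with 30 mm wide thumb tab; free end 50 mm from the pin. 0 rad: leans over to +y (left), red face up. 1.47: leans over to -y (right), green up. At either stop it slopes up 48 degrees: free end 33 mm out, 37 mm above the pin, open beneath. Swings freely; push the end up and over: past upright (0.73) it falls on to the other stop.
- hinge_2 (a point): middle of flip tag 2's level hinge pin, 44 mm above the desk. The pin runs along this frame's x; +x points across the tray to the tag's own bin, whose centre is 135 mm away, level in y; +y left (seen from the tag towards its bin), z up. Hinge ears reach 6 mm above the pin and 30 mm to each end in x; foot 58 mm (x) by 40 mm (y). The tags stand 120 mm apart along y, their numbers in any order.
- tag_2 (a joint): leaf on hinge_2: plate 46 mm wide, 4 thick, 22 g, with 30 mm wide thumb tab; free end 50 mm from the pin. 0 rad: leans over to +y (left), red face up. 1.47: leans over to -y (right), green up. At either stop it slopes up 48 degrees: free end 33 mm out, 37 mm above the pin, open beneath. Swings freely; push the end up and over: past upright (0.73) it falls on to the other stop.
- hinge_3 (a point): middle of flip tag 3's level hinge pin, 44 mm above the desk. The pin runs along this frame's x; +x points across the tray to the tag's own bin, whose centre is 135 mm away, level in y; +y left (seen from the tag towards its bin), z up. Hinge ears reach 6 mm above the pin and 30 mm to each end in x; foot 58 mm (x) by 40 mm (y). The tags stand 120 mm apart along y, their numbers in any order.
- tag_3 (a joint): leaf on hinge_3: plate 46 mm wide, 4 thick, 22 g, with 30 mm wide thumb tab; free end 50 mm from the pin. 0 rad: leans over to +y (left), red face up. 1.47: leans over to -y (right), green up. At either stop it slopes up 48 degrees: free end 33 mm out, 37 mm above the pin, open beneath. Swings freely; push the end up and over: past upright (0.73) it falls on to the other stop.
- hinge_4 (a point): middle of flip tag 4's level hinge pin, 44 mm above the desk. The pin runs along this frame's x; +x points across the tray to the tag's own bin, whose centre is 135 mm away, level in y; +y left (seen from the tag towards its bin), z up. Hinge ears reach 6 mm above the pin and 30 mm to each end in x; foot 58 mm (x) by 40 mm (y). The tags stand 120 mm apart along y, their numbers in any order.
- tag_4 (a joint): leaf on hinge_4: plate 46 mm wide, 4 thick, 22 g, with 30 mm wide thumb tab; free end 50 mm from the pin. 0 rad: leans over to +y (left), red face up. 1.47: leans over to -y (right), green up. At either stop it slopes up 48 degrees: free end 33 mm out, 37 mm above the pin, open beneath. Swings freely; push the end up and over: past upright (0.73) it falls on to the other stop.
- bin_batteries_mid (a point): centre (half-way up) of a loose open grey plastic bin, 84 mm (x) by 110 mm (y) by 52 mm high, standing in a shallow pocket of the tray with its floor 12 mm above the desk (top 64 mm). FULL: packed to the rim with 30 upright black-and-copper AA cells, 0.45 to 0.85 kg. Which bin stands in which pocket varies. Not to be moved.
- bin_erasers_mid (a point): centre (half-way up) of a loose open grey plastic bin, 84 mm (x) by 110 mm (y) by 52 mm high, standing in a shallow pocket of the tray with its floor 12 mm above the desk (top 64 mm). FULL: packed to the rim with white erasers in blue sleeves, 0.35 to 0.7 kg. Which bin stands in which pocket varies. Not to be moved.
- bin_markers_mid (a point): centre (half-way up) of a loose open grey plastic bin, 84 mm (x) by 110 mm (y) by 52 mm high, standing in a shallow pocket of the tray with its floor 12 mm above the desk (top 64 mm). NOT full: one short orange-and-white marker left lying on its floor, about 0.2 kg. Which bin stands in which pocket varies. Not to be moved.
- bin_notes_mid (a point): centre (half-way up) of a loose open grey plastic bin, 84 mm (x) by 110 mm (y) by 52 mm high, standing in a shallow pocket of the tray with its floor 12 mm above the desk (top 64 mm). NOT full: one small yellow note pad left on its floor, about 0.2 kg. Which bin stands in which pocket varies. Not to be moved.
- mug: blue ceramic mug, 76 mm across, 92 mm high, beside the tray; origin at the centre of its underside. Not to be moved.
- cup: white lidded paper cup with a brown sleeve, 72 mm across at the lid, 100 mm high, beside the tray; origin at the centre of its underside. Not to be moved.
- mouse: black computer mouse, 100 by 60 mm, 33 mm high, beside the tray; origin at the centre of its underside. Not to be moved.
- tray: white supply tray with timber edging, 270 mm deep (its x) by 516 mm wide (its y), board 12 mm and edging 18 mm above the desk; fixed. Origin on the desk under the middle of the aluminium tag rail (34 mm wide, top 20 mm above the desk); the rail runs along y, bins stand on the +x side.
Mind the look-alikes: they are no part of the job. Leave any purple look-alike of the part that bears bin_erasers_mid alone.

How it is judged:
By the outcome, as a careful person would: the job done as asked, in the order asked, and still so for the second after the job is handed in, with the robot touching nothing.
It also fails if it takes over 48 s, if anything falls off the work surface, if the arm or the gripper's body presses on something with over 40 N, if the wrist force passes 120 N, or if a joint passes its speed limit or range.

## Robot

A 6-joint arm with a two-finger parallel gripper is mounted at the origin on the work surface. World frame = base frame: x ahead of the robot, y to its left, z up, the work surface at z = 0. Lengths are in m, angles in rad, forces in N, time in s.
With the tool pointing down it reaches from about 0.4 to 0.825 m from the base axis. Payload 7 kg.
Tool frame: the origin (TCP) lies midway between the tips of the shut fingers; the grasp point (between the pads) lies 19 mm behind it (arm.hold_point_z is the distance from the TCP to the grasp point, in m); z points along the fingers, x is the direction in which the jaws open and shut, and the axes are right-handed (so a half turn about z gives the same grasp; the last joint's range is limited). The gripper opens to 88 mm and grips with 3 to 60 N. Pads are 19 mm wide; open, the fingers measure 130 mm over their backs; the gripper's body (78 mm by 193 mm) begins 47 mm behind the grasp point.
Start: joints at [-0.922, 0.359, 0.012, 0, -1.224, -0.288], TCP at [0.238, -0.632, 0.227] pointing down, gripper open.
Joint ranges: [-3.07, 3.07], [-1.43, 2.12], [-1.02, 1.25], [-3.03, 1.67], [-3.05, -0], [-3.03, 3.03]. Speed limits (rad/s): [2.39, 2.39, 3.01, 3.14, 3.14, 3.14].

## Interface

Orientations are given as [roll, pitch, yaw] about the fixed x, y, z axes, in that order (R = Rz(yaw) Ry(pitch) Rx(roll)).
In Python, from station import readout, viewer, job, arm gives the robot as it stands.
- The arm moves only by the tool apply_moves, never from a script. Its argument "deltas" is text: rows parted by semicolons, each of 4 numbers parted by spaces: the shift along the tool's x, y, z in cm, then the turn about the tool's z in rad. A call has 1 to 10 rows; each row shifts and turns the commanded pose from where the row before left it, along the tool's axes as they then stand; what a row does not reach is not made up. A row lasts 1/8 s, in which the tool goes at most 62.5 mm and 10.7 degrees, less where a joint would pass 70% of its speed; a pose out of reach is approached as far as the arm can. A call is refused whole if a number of a shift passes 6.25 or a number of a turn 0.188, either way. A call with a gripper value outside its range is refused whole. "gripper" is the closure, from -1 (fully open) to 1 (shut), so that 0 is half open, set as the call begins (left out, the last holds). The fingers move at their own pace and stop on an object; "squeeze" is the grip in N (left out, the last holds). Time passes only in rows, so rows that do not move let the fingers close. It gives the time, the measured TCP pose, the force and the opening at its end, in the units of the state.
- readout.get_state(): the state, without advancing time (a new reading comes with each control period).
- viewer.grab_frame(name): name is "side" or "top" or "wrist"; returns a dict with "image" (384x512x3 uint8, red, green, blue), "camera_matrix" (3x3 intrinsics, pixels), "cam_to_world" (4x4, takes a point from camera to world coordinates). Camera axes: x right, y up, looking along -z (the intrinsics and any distortion apply to the point x, -y, -z); pixel columns grow to the right and rows downward; lengths in m; the calibration is good to about 2 mm. A picture is of the moment at which its call begins. There is no depth.
- job.job_done(): hands the job in, once; it reports no verdict.
Trained networks look in the newest picture that a camera, given by its name, has taken for a name from the list of things; names that differ only in an ending like _2 or _b are one class to them, and where a whole thing is asked for, a point or a joint stands for the part that bears it (a point fixed in the world has none). Each returns a list of dicts, best first, with "conf" (0 to 1); they miss things now and then, are a little off and sometimes report something else, mostly with a low value. They report only what shows in the picture. A call takes as long as a camera call. They do not tell look-alikes from the thing itself.
- viewer.silhouettes(camera, query): "region" (384x512 bool, what is visible of it) and "extent" ([left, top, width, height] in pixels, round what is visible of it).
The state is a dict: "t": time; "q": joint angles; "qd": joint speeds; "joint_efforts": joint torques, N m; "eef_pos": TCP position; "ee_rot": TCP orientation; "force": force on the tool from outside, world axes, zero at the start; "moment": the same for the moment, N m; "width": finger opening in m.
Only numpy, scipy, OpenCV 4.12 (cv2) and the standard library are available. Lean on these libraries where they do the work, as an engineer would, in place of code of your own. Each camera call takes 0.05 s, during which the arm holds its last target.

## Working session

There is one attempt and no reset: what is moved stays moved. The work goes in short steps, Python scripts to look and compute and a tool call to move; the robot and the scene stay as the last step left them, time stands still between calls to the robot, and variables do not carry over. Pictures are saved under pics/ and viewed, and the job is handed in when it is done.

Besides the shell and the picture viewer there is one more tool, called after ">>>" as name(argument=value, ...), one argument or row to a line, values as JSON. apply_moves: Moves the arm, as the interface text tells. Its arguments: {"type":"object","properties":{"deltas":{"type":"string"},"gripper":{"type":"number"},"squeeze":{"type":"number"}},"required":["deltas"]}

```bash
mkdir -p pics; python3 - <<'E'
from station import readout, viewer, job, arm
import cv2, numpy as np
for n in ["side","top"]:
    f=viewer.grab_frame(n)
    cv2.imwrite(f"pics/{n}0.png",cv2.resize(f["image"][:,:,::-1],(800,600),interpolation=cv2.INTER_CUBIC))
    print(n,f["camera_matrix"].tolist(),np.round(f["cam_to_world"],4).tolist())
print(readout.get_state())
E
```

```text
side [[442.2707091843192, 0.0, 248.93876860624763], [0.0, 442.2707091843192, 185.45419418112527], [0.0, 0.0, 1.0]] [[-0.964, 0.1919, -0.184, 0.2885], [-0.2653, -0.6491, 0.713, 0.8846], [0.0174, 0.7361, 0.6766, 0.8661], [0.0, 0.0, 0.0, 1.0]]
top [[384.33741459305384, 0.0, 256.5675825963374], [0.0, 384.33741459305384, 190.89228134455897], [0.0, 0.0, 1.0]] [[0.0009, 0.9921, -0.1254, 0.3647], [-1.0, -0.0, -0.0074, 0.0008], [-0.0073, 0.1254, 0.9921, 1.0548], [0.0, 0.0, 0.0, 1.0]]
{'t': 0.1, 'q': array([-9.21889065e-01,  3.59303112e-01,  1.11727067e-02, -2.82392308e-04,
       -1.22414140e+00, -2.88098467e-01]), 'qd': array([-0.0018949 , -0.00218669,  0.0018176 ,  0.00096923,  0.00112399,
       -0.00064221]), 'joint_efforts': array([-1.47921295e-03, -5.84165668e+01,  2.93751812e+01,  7.01554075e+00,
        1.01598114e-02, -3.16669775e-05]), 'eef_pos': array([ 0.23810531, -0.63114105,  0.22573864]), 'ee_rot': array([-3.14142793e+00, -1.49010252e-03,  1.93150886e+00]), 'force': array([ 0.39604108, -0.15476018, -0.1566037 ]), 'moment': array([-0.00845164,  0.07154419,  0.00921101]), 'width': 0.08766118033456595}
```

View pics/side0.png

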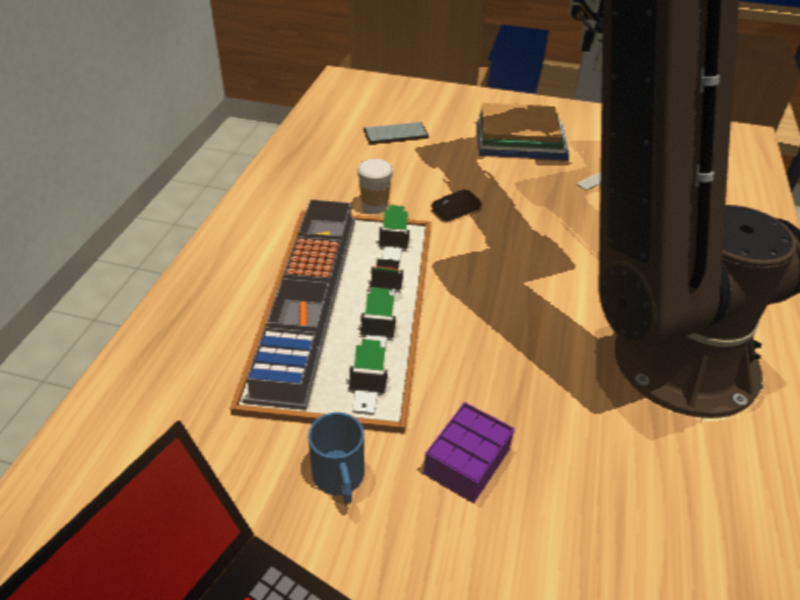

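View pics/top0.png

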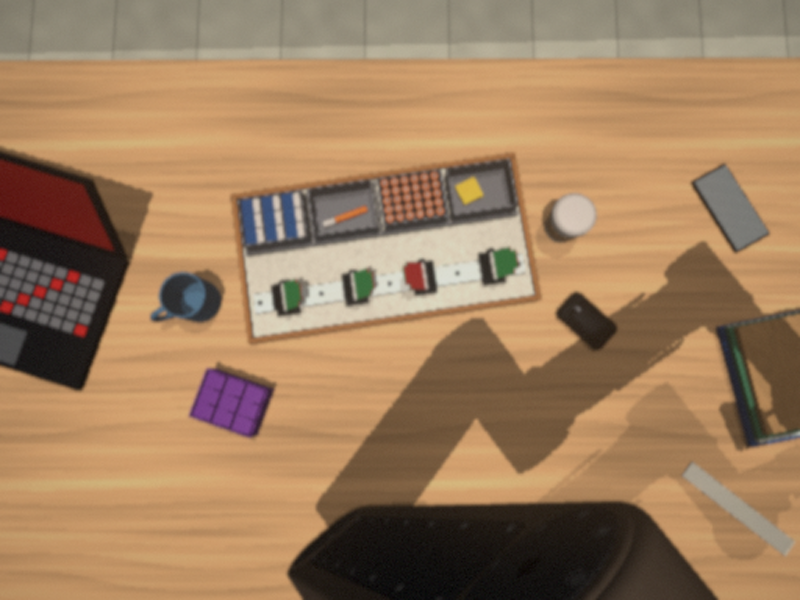

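The bins from left to right in the top view are erasers (full), marker, batteries (full) and notes. The tags show green, green, red, green, so B, C and D need flipping. Next I'll measure them.

```bash
cat > h.py <<'E'
import numpy as np, cv2
def ray(f,u,v):
    K=np.array(f["camera_matrix"]);T=np.array(f["cam_to_world"])
    d=np.linalg.inv(K)@np.array([u,v,1.]); d=T[:3,:3]@np.array([d[0],-d[1],-d[2]])
    return T[:3,3],d
def atz(f,u,v,z):
    o,d=ray(f,u,v); return o+d*(z-o[2])/d[2]
def proj(f,p):
    K=np.array(f["camera_matrix"]);T=np.array(f["cam_to_world"])
    c=T[:3,:3].T@(np.asarray(p)-T[:3,3]); q=K@np.array([c[0],-c[1],-c[2]]); return q[:2]/q[2]
E
python3 - <<'E'
from h import *
from station import viewer
for n in ["top","side"]:
    f=viewer.grab_frame(n)
    np.save(f"pics/{n}.npy",f,allow_pickle=True)
    for q in ["tray","tag_1","hinge_1","bin_erasers_mid","bin_batteries_mid","bin_markers_mid","bin_notes_mid"]:
        try:
            for r in viewer.silhouettes(n,q):
                m=r["region"]; ys,xs=np.nonzero(m)
                w=atz(f,xs.mean(),ys.mean(),0.062 if q[0]!='t' or q=='tag_1' else .018)
                rect=cv2.minAreaRect(np.c_[xs,ys].astype(np.float32))
                print(n,q,round(r["conf"],2),np.round(r["extent"],0),round(xs.mean(),1),round(ys.mean(),1),w.round(4), 'corners' if q=='tray' else '', [atz(f,*c,.018)[:2].round(4).tolist() for c in cv2.boxPoints(rect)] if q=='tray' else '')
        except Exception as e: print(n,q,e)
f=np.load("pics/top.npy",allow_pickle=True).item()
c=f["image"][90:230,140:360,::-1]
cv2.imwrite("pics/topc.png",cv2.resize(c,(792,504),interpolation=cv2.INTER_CUBIC))
E
```

```text
top tray 0.89 [147. 100. 202. 118.] 245.5 169.6 [0.5547 0.0389 0.018 ] corners [[0.6865, 0.3231], [0.7684, -0.204], [0.491, -0.2377], [0.4133, 0.2726]]
top tag_1 0.82 [225. 174.  15.  19.] 231.5 181.5 [0.515  0.0737 0.062 ]  
top tag_1 0.69 [180. 180.  13.  15.] 186.2 187.6 [0.4988 0.1919 0.062 ]  
top tag_1 0.6 [255. 166.  19.  18.] 264.8 176.2 [ 0.5291 -0.0134  0.062 ]  
top tag_1 0.52 [313. 157.  21.  20.] 322.2 167.0 [ 0.5532 -0.1639  0.062 ]  
top hinge_1 0.84 [174. 178.  19.  22.] 183.1 189.0 [0.4952 0.1998 0.062 ]  
top hinge_1 0.81 [309. 156.  23.  27.] 317.9 169.1 [ 0.5477 -0.1523  0.062 ]  
top hinge_1 0.69 [258. 165.  22.  24.] 268.7 175.9 [ 0.5297 -0.0236  0.062 ]  
top hinge_1 0.66 [178. 180.  13.  18.] 186.0 187.9 [0.4982 0.1924 0.062 ]  
top hinge_1 0.61 [218. 170.  22.  25.] 228.1 183.1 [0.5108 0.0826 0.062 ]  
top bin_erasers_mid 0.8 [153. 120.  44.  41.] 175.2 140.6 [0.6245 0.224  0.062 ]  
top bin_erasers_mid 0.73 [120. 238.  54.  42.] 147.5 256.8 [0.3206 0.2866 0.062 ]  
top bin_batteries_mid 0.84 [240. 109.  48.  41.] 263.6 127.4 [ 0.6603 -0.0105  0.062 ]  
top b
[... 1097 characters left out ...]
62 ]  
side hinge_1 0.45 [158. 209.  41.  48.] 180.1 233.7 [0.6198 0.2485 0.062 ]  
side bin_erasers_mid 0.82 [272. 258.  58.  65.] 298.8 288.9 [0.3174 0.3233 0.062 ]  
side bin_erasers_mid 0.7 [158. 212.  44.  46.] 180.1 234.1 [0.6194 0.2497 0.062 ]  
side bin_erasers_mid 0.25 [236. 165.  24.  21.] 247.3 175.7 [5.219e-01 4.000e-04 6.200e-02]  
side bin_batteries_mid 0.59 [183. 155.  33.  30.] 200.5 166.4 [ 6.585e-01 -2.000e-04  6.200e-02]  
side bin_batteries_mid 0.2 [149. 137. 124. 140.] 226.5 214.6 [0.5324 0.1572 0.062 ]  
side bin_markers_mid 0.69 [169. 179.  42.  42.] 191.9 196.1 [0.639  0.1191 0.062 ]  
side bin_notes_mid 0.59 [191. 128.  34.  32.] 209.1 140.8 [ 0.6748 -0.1201  0.062 ]
```

View pics/topc.png

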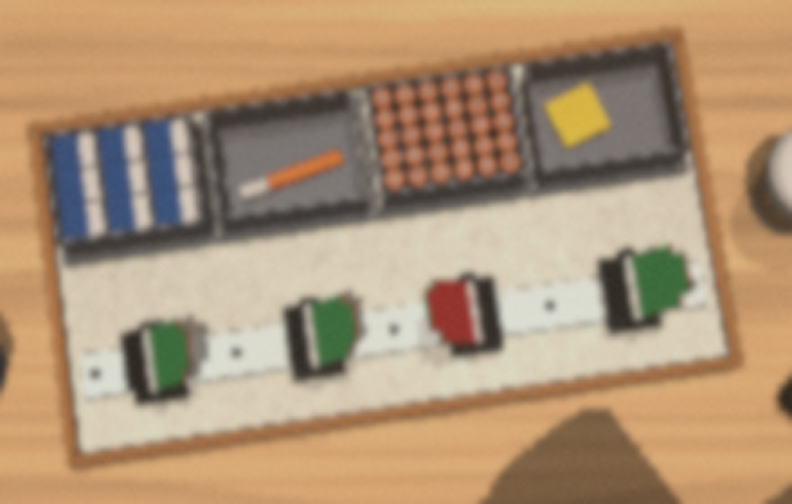

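```bash
cat >> h.py <<'E'
TH=0.151
X=np.array([np.cos(TH),np.sin(TH),0]);Y=np.array([-np.sin(TH),np.cos(TH),0]);Z=np.array([0,0,1.])
H={'A':(.4964,.2076),'B':(.5126,.0894),'C':(.5315,-.0291),'D':(.5508,-.1482)}
H={k:np.array([*v,.044]) for k,v in H.items()}
def tool(st,target,):
    from scipy.spatial.transform import Rotation as R
    return R.from_euler('xyz',st["ee_rot"]).inv().apply(np.asarray(target)-st["eef_pos"])*100
E
python3 - <<'E'
from h import *
for n,(r0,r1,c0,c1) in {"top":(140,220,140,360),"side":(120,270,180,290)}.items():
    f=np.load(f"pics/{n}.npy",allow_pickle=True).item()
    s=6 if n=="side" else 3.6
    s=3.6 if n=="top" else 4
    M=np.array([[s,0,-c0*s],[0,s,-r0*s]])
    im=cv2.warpAffine(f["image"][:,:,::-1].copy(),M,(int((c1-c0)*s),int((r1-r0)*s)),flags=cv2.INTER_CUBIC)
    for k,h in H.items():
        sg=1 if k=='C' else -1
        P=[h+X*a+ (Y*sg*.033+Z*.037)*b for a,b in [(-.023,0),(.023,0),(.023,1),(-.023,1)]]
        p=np.array([M@np.r_[proj(f,q),1] for q in P]).round().astype(int)
        cv2.polylines(im,[p],True,(255,0,255),1)
    cv2.imwrite(f"pics/{n}_ov.png",im)
E
```

```text
Traceback (most recent call last):
cv2.error: OpenCV(4.12.0) /io/opencv/modules/imgproc/src/imgwarp.cpp:2729: error: (-215:Assertion failed) (M0.type() == CV_32F || M0.type() == CV_64F) && M0.rows == 2 && M0.cols == 3 in function 'warpAffine'
```

View pics/top_ov.png

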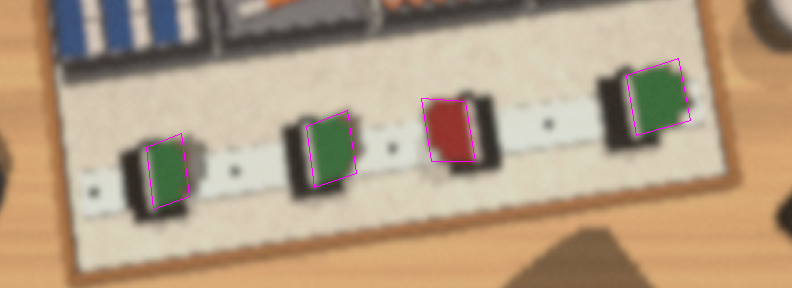

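>>> apply_moves(
  deltas="0 0 0 -0.17; 0 0 0 -0.17; 0 0 0 -0.17; 0 0 0 -0.17; 0 0 0 -0.17; 0 0 0 -0.17; 0 0 0 -0.17; 0 0 0 -0.17; 0 0 0 0",
  gripper=1,
  squeeze=5,
)

```text
t: 2.02
eef_pos: [0.2382, -0.6315, 0.2266]
ee_rot: [3.142, -0.0, -2.993]
force: [-0.1, -0.7, -0.2]
width: 0.0039
```

The overlay outlines sit on all four leaves in the top view. Now I'll move to the right of tag D, at a safe height.

>>> apply_moves(
  deltas="-3.82 3.56 0 0;-3.82 3.56 0 0;-3.82 3.56 0 0;-3.82 3.56 0 0;-3.82 3.56 0 0;-3.82 3.56 0 0;-3.82 3.56 0 0;-3.82 3.56 0 0;-3.82 3.56 0 0;-3.82 3.56 0 0",
)

```text
t: 3.28
eef_pos: [0.5637, -0.2209, 0.2268]
ee_rot: [-3.141, 0.0, -2.996]
force: [0.9, -0.8, -0.4]
width: 0.0005
```

>>> apply_moves(
  deltas="0 0 2 0;0 0 0 0",
)

```text
t: 3.52
eef_pos: [0.562, -0.2216, 0.2051]
ee_rot: [3.141, -0.003, -2.994]
force: [0.4, -1.5, 0.3]
width: 0.0007
```

```bash
python3 - <<'E'
from h import *
from station import viewer,readout
st=readout.get_state(); print(st["eef_pos"],st["ee_rot"],(st["eef_pos"]-H['D'])@Y,(st["eef_pos"]-H['D'])@X)
for n in ["side","top","wrist"]:
    f=viewer.grab_frame(n); np.save(f"pics/{n}1.npy",f,allow_pickle=True)
    cv2.imwrite(f"pics/{n}1.png",cv2.resize(f["image"][:,:,::-1],(800,600),interpolation=cv2.INTER_CUBIC))
    if n=="wrist":print(np.round(f["cam_to_world"],3))
E
```

```text
[ 0.56203142 -0.22162283  0.20507345] [ 3.14054318e+00 -3.02039177e-03 -2.99405125e+00] -0.0742768735579524 5.88595457973761e-05
[[-0.989  0.14   0.045  0.574]
 [-0.147 -0.942 -0.301 -0.305]
 [ 0.    -0.305  0.952  0.365]
 [ 0.     0.     0.     1.   ]]
```

View pics/wrist1.png

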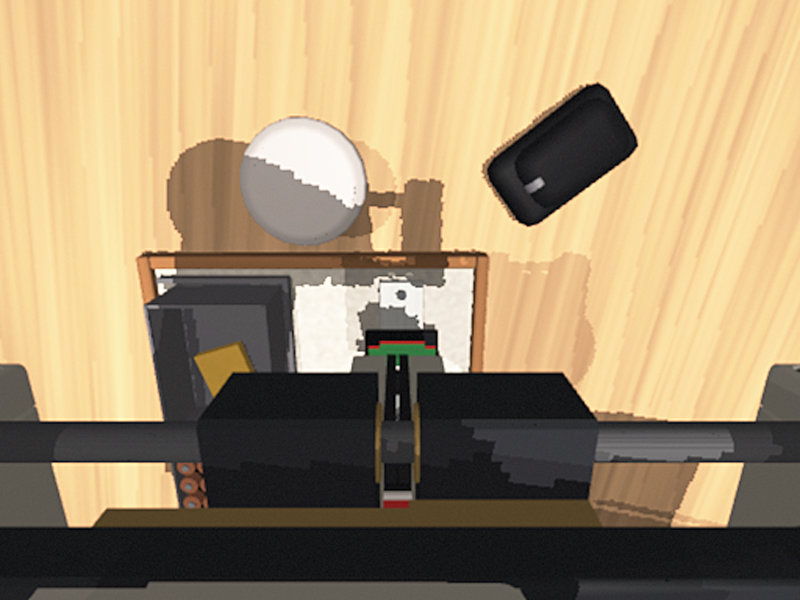

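View pics/side1.png

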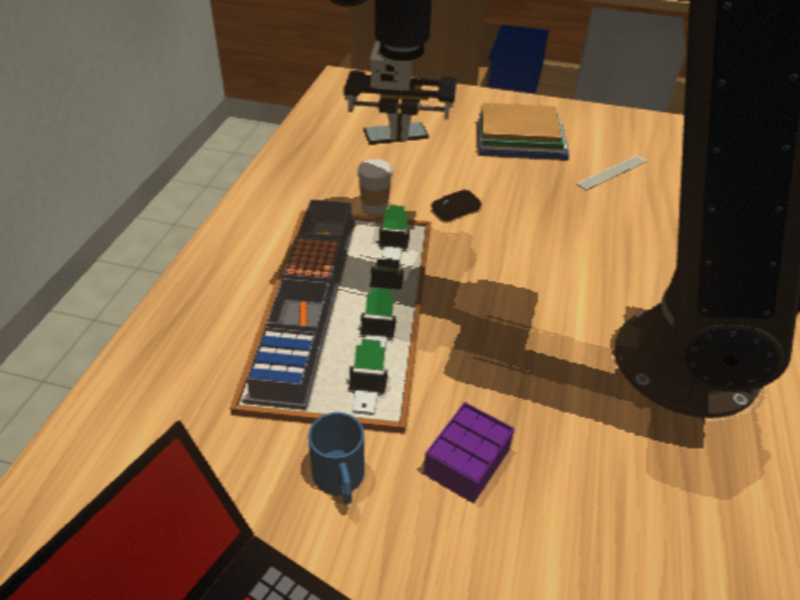

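The hand is 74 mm right of the pin of D and in line with it, and it clears the cup. I'll lower and push D over.

>>> apply_moves(
  deltas="0 0 4 0;0 0 4 0;0 0 3.5 0;0 0 2.4 0;0 0 0 0",
)

```text
t: 4.3
eef_pos: [0.5616, -0.223, 0.0666]
ee_rot: [3.141, -0.003, -2.994]
force: [-1.1, 0.3, 0.4]
width: 0.0004
```

>>> apply_moves(
  deltas="0 1.9 0 0;0 1 0 0;0 1 0 0;0 1 0 0;0 1 0 0;0 1 0 0;0 0.8 0 0;0 0 0 0;0 0 0 0",
)

```text
t: 5.42
eef_pos: [0.5513, -0.1464, 0.0675]
ee_rot: [-3.142, -0.0, -2.992]
force: [0.2, -0.4, -0.7]
width: 0.0005
```

```bash
python3 - <<'E'
from h import *
from station import viewer,readout
st=readout.get_state(); print(st["eef_pos"],st["force"],(st["eef_pos"]-H['D'])@Y,(st["eef_pos"]-H['D'])@X)
for n in ["side"]:
    f=viewer.grab_frame(n)
    cv2.imwrite(f"pics/{n}2.png",cv2.resize(f["image"][100:300,130:330,::-1],(600,600),interpolation=cv2.INTER_CUBIC))
E
```

```text
[ 0.5513006  -0.14637359  0.06754463] [ 0.15188025 -0.44714959 -0.69394656] 0.001730328029084632 0.0007696503694712712
```

View pics/side2.png

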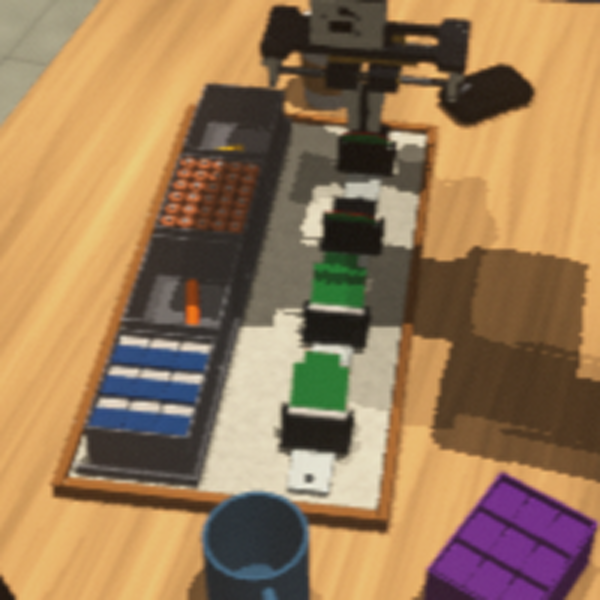

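D has flipped: only the dark edge of its leaf shows, leaning left. Next is the gap between B and C, 60 mm right of B's pin.

>>> apply_moves(
  deltas="0 0 -4 0;0 0 -3.5 0;0 4 0 0;0.3 4.5 0 0;0 4.5 0 0;0 4.9 0 0;0 0 0 0;0 0 0 0",
)

```text
t: 6.48
eef_pos: [0.5216, 0.0301, 0.1426]
ee_rot: [-3.142, -0.0, -2.991]
force: [0.5, -0.0, 0.3]
width: 0.0003
```

```bash
python3 - <<'E'
from h import *
from station import viewer,readout
st=readout.get_state(); print(st["eef_pos"],st["force"],(st["eef_pos"]-H['B'])@Y,(st["eef_pos"]-H['B'])@X)
for n in ["wrist","side"]:
    f=viewer.grab_frame(n)
    cv2.imwrite(f"pics/{n}3.png",cv2.resize(f["image"][:,:,::-1],(800,600),interpolation=cv2.INTER_CUBIC))
E
```

```text
[0.5215751  0.03012537 0.14256701] [ 0.52524606 -0.03733229  0.32665413] -0.059950248409797464 -4.3521251513758726e-05
```

View pics/wrist3.png

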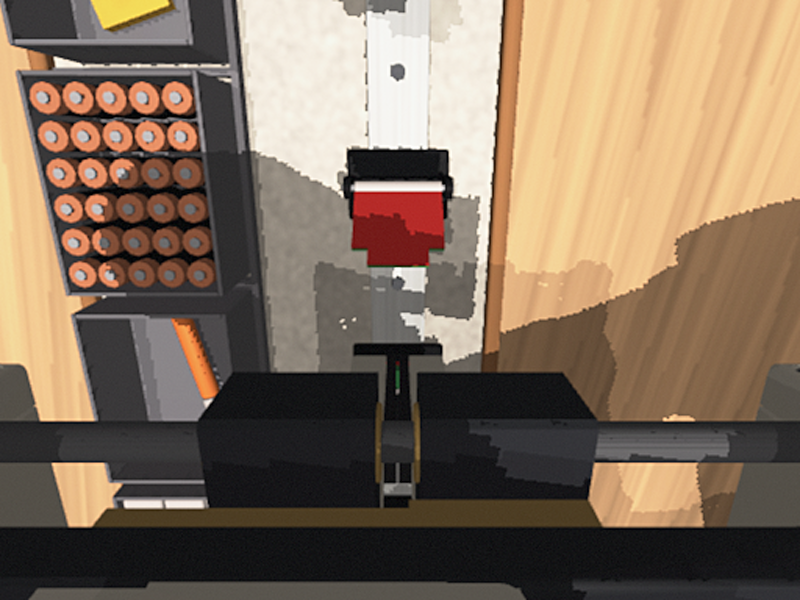

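View pics/side3.png

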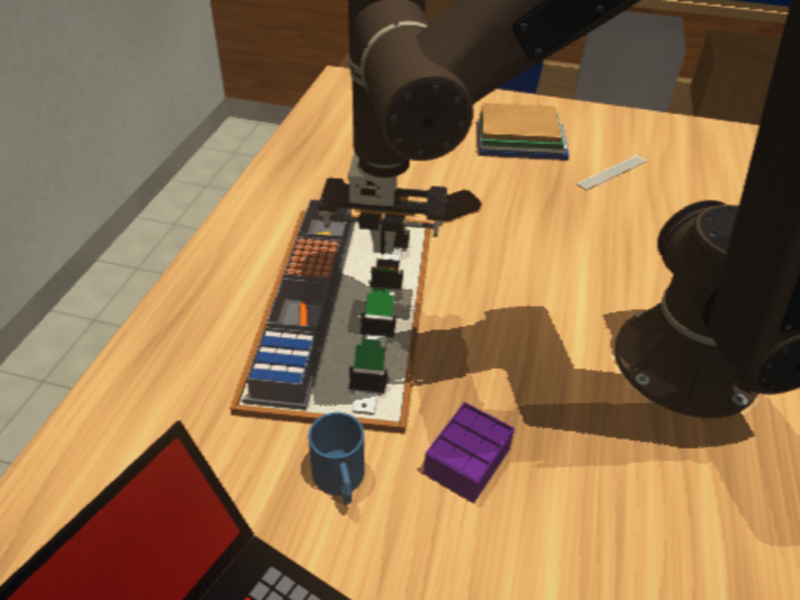

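C still lies red in the wrist view, at (400,225), and the finger is centred in the gap. I'll lower and push B to the left.

>>> apply_moves(
  deltas="0 0 2.6 0;0 0 2.5 0;0 0 2.5 0;0 0 0 0",
)

```text
t: 7.08
eef_pos: [0.5203, 0.0286, 0.0649]
ee_rot: [-3.141, -0.004, -2.994]
force: [-1.0, 0.6, 0.7]
width: 0.0005
```

>>> apply_moves(
  deltas="0 0.8 0 0;0 1 0 0;0 1 0 0;0 1 0 0;0 1 0 0;0 1 0 0;0 0.5 0 0;0 0 0 0;0 0 0 0",
)

```text
t: 8.2
eef_pos: [0.5121, 0.0924, 0.0665]
ee_rot: [-3.142, -0.0, -2.992]
force: [-0.3, 0.6, 0.7]
width: 0.0003
```

```bash
python3 - <<'E'
from h import *
from station import viewer,readout
st=readout.get_state(); print(st["eef_pos"],st["force"],(st["eef_pos"]-H['B'])@Y,(st["eef_pos"]-H['B'])@X)
for n in ["side"]:
    f=viewer.grab_frame(n)
    cv2.imwrite(f"pics/{n}4.png",cv2.resize(f["image"][100:300,130:330,::-1],(600,600),interpolation=cv2.INTER_CUBIC))
E
```

```text
[0.51207051 0.09237564 0.06650431] [-0.32730872  0.63110362  0.67352248] 0.0030214306320546164 -7.585249380702345e-05
```

View pics/side4.png

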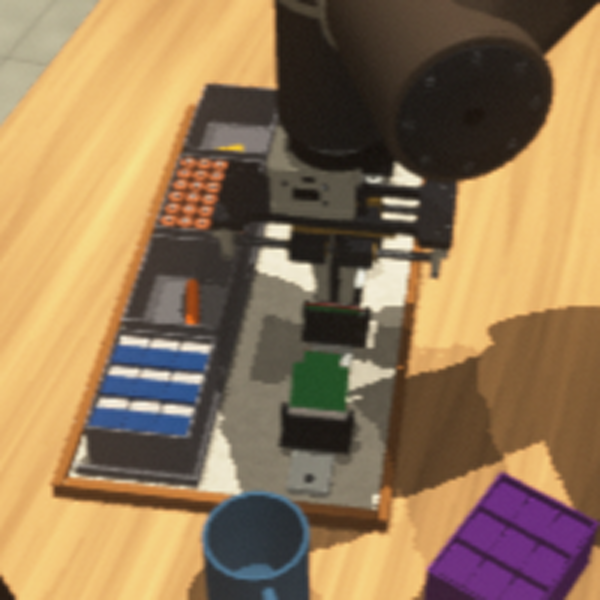

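B has flipped, and A is still green. I can push C from here straight along −y, since the tip at 66 mm clears the 50 mm hinge ears.

>>> apply_moves(
  deltas="0 -2 0 0;0 -2 0 0;0 -2 0 0;0 -1 0 0;0 -1 0 0;0 -1 0 0;0 -1 0 0;0 -1 0 0;0 -1 0 0;0 -0.7 0 0",
)

```text
t: 9.5
eef_pos: [0.5311, -0.0337, 0.0665]
ee_rot: [-3.142, -0.0, -2.992]
force: [0.0, 0.1, -0.5]
width: 0.0003
```

>>> apply_moves(
  deltas="0 0 0 0;0 0 0 0;0 0 -3 0;0 0 -4 0;0 0 -4 0;4 4 -4 0;6 0 0 0;6 0 0 0;6 0 0 0;0 0 0 0",
)

```text
t: 10.75
eef_pos: [0.309, -0.0303, 0.2132]
ee_rot: [3.139, 0.005, -2.99]
force: [0.7, 0.2, 0.8]
width: -0.0001
```

```bash
python3 - <<'E'
from h import *
from station import viewer,readout
st=readout.get_state(); print(st["t"],st["eef_pos"],st["force"])
for n in ["side","top"]:
    f=viewer.grab_frame(n)
    cv2.imwrite(f"pics/{n}5.png",cv2.resize(f["image"][:,:,::-1],(800,600),interpolation=cv2.INTER_CUBIC))
E
```

```text
10.75 [ 0.30903282 -0.03032215  0.21322654] [0.73199051 0.19905926 0.76939623]
```

View pics/side5.png

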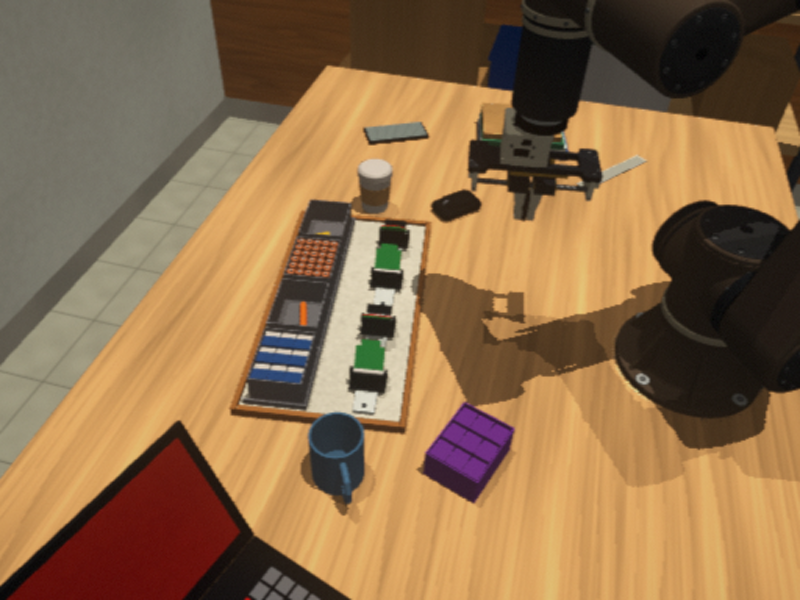

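View pics/top5.png

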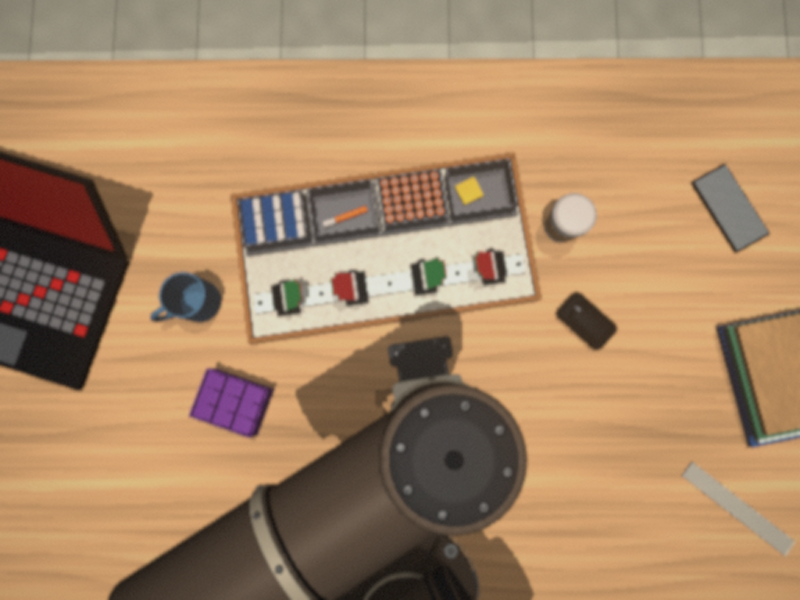

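Top view now: A at (288,296) is green in front of the erasers and B at (350,287) is red in front of the marker. C at (430,275) is green in front of the batteries and D at (488,266) is red in front of the notes. Bins, mug, cup and mouse are where they were, and the arm is clear.

>>> apply_moves(
  deltas="0 0 0 0;0 0 0 0",
)

```text
t: 11.1
eef_pos: [0.3126, -0.0295, 0.2123]
ee_rot: [-3.141, -0.002, -2.992]
force: [0.4, 0.4, -0.6]
width: 0.0005
```

```bash
python3 -c "
from station import job,readout
s=readout.get_state();print(s['t'],abs(s['qd']).max(),s['force']);print(job.job_done())"
```

```text
11.1 0.0014003531778379193 [ 0.42548195  0.43954423 -0.58552123]
the job is handed in; nothing more can be done
None
```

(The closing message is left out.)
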